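# Feel out the bulge in a baking tray and press it flat with the pestle

## Robot

A 6-joint arm with a two-finger parallel gripper is mounted at the origin on a cart in front of the work surface, level with it; the furniture and walls round the work are solid. World frame = base frame: x ahead of the robot, y to its left, z up, the work surface at z = 0. Lengths are in m, angles in degrees, forces in N, time in s.
With the tool pointing down it reaches from about 0.375 to 0.925 m from the base axis. Payload 5.7 kg.
Tool frame: the origin (TCP) lies between the finger pads, 19 mm behind the fingertips; this is the grasp point; z points along the fingers, y is the line along which they close (so a half turn about z gives the same grasp; the last joint's range is limited). The gripper opens to 88 mm and grips with 3 to 60 N. Pads are 20 mm wide; open, the fingers measure 115 mm over their backs; the gripper's body (75 mm by 178 mm) begins 61 mm behind the grasp point.
Start: joints at [-81.538, 20.558, 86.54, -0, 72.909, -6.595], TCP at [0.156, -0.579, 0.241] pointing down, gripper open.
Joint ranges: [-170.27, 170.27], [-57.76, 135], [12.27, 136.19], [-55.21, 235.2], [11.17, 155.16], [-170.74, 170.74]. Speed limits (degrees/s): [136.94, 136.94, 180, 180, 180, 180].

## Interface

Orientations are given as [roll, pitch, yaw] about the fixed x, y, z axes, in that order (R = Rz(yaw) Ry(pitch) Rx(roll)).
In Python, from plant import arm gives the robot as it stands.
- The arm moves only by the tool carry_out, never from a script. Its arguments are lists of equal length, an entry for each row: "angular": the turn, a rotation vector about the world's x, y, z in units of 8 degrees (1.0 is 8 degrees), a list of three; "offset": the shift along the world's x, y, z in units of 25 mm (1.0 is 25 mm), a list of three; "gripper": the finger opening in mm, from 0 to 87.8. In form: {"angular": [[wx, wy, wz], ...], "offset": [[x, y, z], ...], "gripper": [gripper, ...]}. A call has 1 to 10 rows; each row shifts and turns the commanded pose from where the row before left it; what a row does not reach is not made up. A row lasts 1/10 s, in which the tool goes at most 50 mm and 8.59 degrees, less where a joint would pass 70% of its speed; a pose out of reach is approached as far as the arm can. A call is refused whole if a number of a shift passes 1 or a number of a turn 1, either way. A call with a gripper value outside its range is refused whole. The fingers move at their own pace and stop on an object; "grip_force" is the grip in N (left out, the last holds). Time passes only in rows, so rows that do not move let the fingers close. It gives the time, the measured TCP pose, the force, the opening and the grip force at its end, in the units of the state.
- arm.get_obs(): the state, without advancing time (a new reading comes with each control period).
- arm.capture(name): name is "scene" or "top" or "wrist"; returns (picture, depth): 400x640x3 uint8, blue, green, red; 400x640 float32, m along the optical axis (not along the pixel's ray), 0 where there is no reading.
- arm.get_calibration(name): a dict with "fov_y" (degrees; the focal length in pixels is half the picture's height over the tangent of half this angle, whatever the lens; pixels are square), "cx", "cy" (the principal point, pixels), "k1" (the pictures are not rectified: a ray, as slopes to the right and down, at radius r is drawn at 1 + k1 r^2 times it, then the intrinsics apply), "R" (3x3) and "t" (3): a world point X has camera coordinates R X + t; the wrist camera has in their place "T_tool_cam" (4x4, takes a point from camera to tool coordinates, whose origin is the TCP and whose axes are the flange's). Camera axes: x right, y down, z forward; pixel columns grow to the right and rows downward; lengths in m; the calibration is good to about 2 mm. A picture is of the moment at which its call begins: read the wrist's pose just before it. get_calibration takes no time and is no camera call.
- arm.close_job(): hands the job in; it is judged then, once.
Trained networks look in the newest picture that a camera, given by its name, has taken for a name from the list of things; names that differ only in an ending like _2 or _b are one class to them, and where a whole thing is asked for, a point or a joint stands for the part that bears it (a point fixed in the world has none). Each returns a list of dicts, best first, with "confidence" (0 to 1); they miss things now and then, are a little off and sometimes report something else, mostly with a low value. They report only what shows in the picture. A call takes as long as a camera call. They do not tell look-alikes from the thing itself.
- arm.regions_of(camera, thing): "pixels" (400x640 bool, what is visible of it) and "extent" ([centre column, centre row, width, height] in pixels, round what is visible of it).
The state is a dict: "clock": time; "qpos": joint angles; "dq": joint speeds; "tau": joint torques, N m; "ee_pos": TCP position; "tcp_rot": TCP orientation; "contact_force": force on the tool from outside, world axes, zero at the start; "ft_torque": the same for the moment, N m; "opening": opening from 0.0 (shut) to 1.0 (fully open); "grip_force": force on a finger pad.
Only numpy, scipy, OpenCV 4.12 (cv2) and the standard library are available. Lean on these libraries where they do the work, as an engineer would, in place of code of your own. Each camera call takes 0.05 s, during which the arm holds its last target. There are 200 camera calls.

## Task

The floor of the baking tray has a bulge pushed up from below, too slight to place by eye. Take the wooden pestle from its stand, feel lightly with its nose at points across the tray floor to find the high spot, then push down firmly right there until the bulge is flat, never leaning hard on the sound metal around it, which would dent. Put the pestle back upright in its stand and leave the other things on the worktop where they are.

Things in the scene. Friction and masses are not known exactly. Their poses are not given: they have to be found in the camera images.
- tray: Rectangular baking tray of dark non-stick sheet metal, 200 mm along its own x, 300 mm along its own y, fixed so that it does not slide. Origin: centre of its underside, z up. Flared walls rise to 20 mm; the level floor, 3 mm above the origin, is 176 by 276 mm. The sound floor and walls dent if the pestle bears on them with more than 12 N.
- tray_floor (a point): Centre of the tray's floor, on its upper face; axes as the tray's. Somewhere in the floor is one smooth round bulge of the same metal: 72 mm across, a shallow parabolic cap with its crown about 3.5 mm above the floor. Its place differs each time and is not reported: the crown lies within 35 mm of this point along the tray's x and within 70 mm along its y.
- bulge (a joint): How far the bulge is pushed down, in m: 0 = crown 3.5 mm above the floor, 0.0035 = flush; starts at 0 to 0.0005. It holds under a light touch, gives way slowly at about 14 N (and 0.04 N more per mm/s) and stays where it is left, without springing back. It goes only as far as the nose pushes it: a push well beside the crown leaves it partly raised.
- pestle: Turned pale wooden pestle (muddler), 140 mm tall, 180 g or so, upright in its stand. Origin: centre of the flat end of its foot, z up. Wood up to 25 mm across from 10 to 30 mm, collar 42 mm across from 54 to 63 mm, above it a round handle 24 to 26 mm across. Fingertips just above the collar (TCP about 83 mm above the origin) bear on it and do not slip.
- pestle_nose (a point): Centre of the end of the pestle's foot, unpressed: a soft dark silicone plug, 19 mm across with a 17 mm flat end, standing 10 mm out of the wooden nose. It gives 1 mm for each 2.5 N and springs back; after 8 mm (20 N) it is hard.
- stand: Turned dark wooden stand for the pestle, fixed, 74 mm across its foot, 26 mm high, with a round upright hole 28 mm across from its top down to a flat bottom 6 mm above the worktop. Origin: centre of its underside, z up. Mind the wall cabinet over the back of the worktop (underside about 0.48 m up, front about 0.58 m ahead of the robot): the wrist can strike it.
- stand_seat (a point): Centre of the bottom of the stand's hole, where the pestle's nose rests.
- canister: Bystander: cream lidded canister, 92 mm across, 115 mm tall, loose. Origin: centre of its underside. Behind the stand.
- timer: Bystander: round kitchen timer, 63 mm across, 58 mm tall, loose, to the right of the tray. Origin: centre of its underside.
- mug: Bystander: white mug, 83 mm across, 86 mm tall, with a handle, loose, to the right of the tray. Origin: centre of its underside.
- salt: Bystander: white shaker, 42 mm across, 77 mm tall, loose, behind the tray. Origin: centre of its underside.
- pepper: Bystander: black shaker, 42 mm across, 77 mm tall, loose, behind the tray. Origin: centre of its underside.
Mind the look-alikes: they are no part of the job. Of the things like the pestle, leave any that is green or turquoise; of the rest the larger one is meant.

How it is judged:
By the outcome, as a careful person would: the job done as asked, in the order asked, and still so for the second after the job is handed in, with the robot touching nothing.
It also fails if it takes over 72 s, if anything falls off the work surface, if the arm or the gripper's body presses on something with over 40 N, if the wrist force passes 120 N, or if a joint passes its speed limit or range.

## Working session

There is one attempt and no reset: what is moved stays moved. The work goes in short steps, Python scripts to look and compute and a tool call to move; the robot and the scene stay as the last step left them, time stands still between calls to the robot, and variables do not carry over. Pictures are saved under pics/ and viewed, at most 10 in all, crops included, and the job is handed in when it is done.

Besides the shell and the picture viewer there is one more tool, called after "Call:" in YAML: its name, and indented under it one key for each argument. carry_out: Moves the arm, as the interface text tells. Its arguments: {"type":"object","properties":{"angular":{"type":"array","items":{"type":"array","items":{"type":"number"}}},"offset":{"type":"array","items":{"type":"array","items":{"type":"number"}}},"gripper":{"type":"array","items":{"type":"number"}},"grip_force":{"type":"number"}},"required":["angular","offset","gripper"]}

```bash
mkdir -p pics; ls; cat > h.py <<'E'
import numpy as np, cv2
from plant import arm
def cal(n):
    c=arm.get_calibration(n); f=200/np.tan(np.radians(c["fov_y"])/2); return c,f
def cloud(n,depth):
    c,f=cal(n); v,u=np.mgrid[0:400,0:640].astype(float)
    xd,yd=(u-c["cx"])/f,(v-c["cy"])/f
    x,y=xd.copy(),yd.copy()
    for _ in range(8):
        s=1+c["k1"]*(x*x+y*y); x,y=xd/s,yd/s
    P=np.stack([x*depth,y*depth,depth],-1)
    if "T_tool_cam" in c:
        raise SystemExit("wrist")
    return (P-np.array(c["t"]).ravel())@np.array(c["R"])
E
python3 - <<'E'
from h import *
print(arm.get_obs())
for n in ("scene","top"):
    im,d=arm.capture(n); cv2.imwrite(f"pics/{n}0.png",im); P=cloud(n,d); np.save(n+"P.npy",P)
    for th in ("tray","pestle","stand","canister","timer","mug","salt","pepper"):
        for r in arm.regions_of(n,th)[:4]:
            m=r["pixels"]&(d>0); q=P[m]
            if len(q)==0: continue
            print(n,th,round(r["confidence"],2),np.round(r["extent"]),"med",np.round(np.median(q,0),3),"lo",np.round(np.percentile(q,2,axis=0),3),"hi",np.round(np.percentile(q,98,axis=0),3))
E
```

```text
pics
{'clock': 0.0, 'qpos': array([-8.15377021e+01,  2.05985247e+01,  8.65984151e+01,  4.13453713e-04,
        7.29078443e+01, -6.59476034e+00]), 'dq': array([ 1.45187654e-03, -3.62914852e-02,  4.45556784e-02, -3.09644875e-05,
        9.58190757e-02, -1.57642071e-02]), 'tau': array([-3.35857840e-03, -5.15380275e+01, -2.70727140e+01,  6.70059817e-02,
        3.53494298e-02, -1.55404291e-04]), 'ee_pos': array([ 0.15576694, -0.57875382,  0.24050723]), 'tcp_rot': array([-1.79895955e+02, -1.24264167e-02,  1.50569251e+01]), 'contact_force': array([0.14169508, 0.35504803, 0.90749094]), 'ft_torque': array([ 0.00356957,  0.0507514 , -0.00909403]), 'grip_force': 0.0, 'opening': 0.9988169095695321}
scene tray 0.83 [310. 225.  92.  68.] med [0.494 0.087 0.003] lo [ 0.377 -0.009 -0.   ] hi [0.578 0.166 0.022]
scene tray 0.72 [253. 184.  18.  27.] med [0.649 0.191 0.044] lo [0.641 0.17  0.001] hi [0.679 0.209 0.077]
scene pestle 0.82 [233. 231.  24.  49.] med [0.42  0.273 0.08 ] lo [0.41  0.253 0.007] hi [0.562 0.29  0.145]
scene pestle 0.79 [240. 205.  12.  37.] med [0.555 0.237 0.05 ] lo [0.546 
[... 1983 characters left out ...]
 -0.325  0.012] hi [ 0.41  -0.274  0.059]
top mug 0.83 [474. 192.  34.  42.] med [ 0.57  -0.353  0.044] lo [ 0.51  -0.383  0.004] hi [ 0.61  -0.304  0.087]
top mug 0.63 [235. 243.  16.  16.] med [0.431 0.266 0.09 ] lo [0.413 0.253 0.064] hi [0.451 0.285 0.147]
top salt 0.75 [252. 168.  19.  18.] med [0.636 0.242 0.071] lo [ 0.621  0.225 -0.002] hi [0.677 0.277 0.079]
top salt 0.15 [205. 192.  42.  39.] med [0.567 0.348 0.098] lo [0.529 0.313 0.011] hi [0.611 0.398 0.111]
top pepper 0.83 [272. 157.  10.  28.] med [0.659 0.185 0.073] lo [0.646 0.17  0.012] hi [0.682 0.204 0.08 ]
top pepper 0.37 [458. 262.  28.  28.] med [ 0.381 -0.293  0.042] lo [ 0.355 -0.326  0.003] hi [ 0.41  -0.273  0.059]
```

```bash
python3 - <<'E'
import cv2,numpy as np
s=cv2.imread("pics/scene0.png")[150:300,130:380]; t=cv2.imread("pics/top0.png")[140:290,150:400]
cv2.imwrite("pics/c0.png",np.vstack([cv2.resize(s,(500,300),interpolation=cv2.INTER_CUBIC),cv2.resize(t,(500,300),interpolation=cv2.INTER_CUBIC)]))
E
```

```text
(no output)
```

View pics/c0.png

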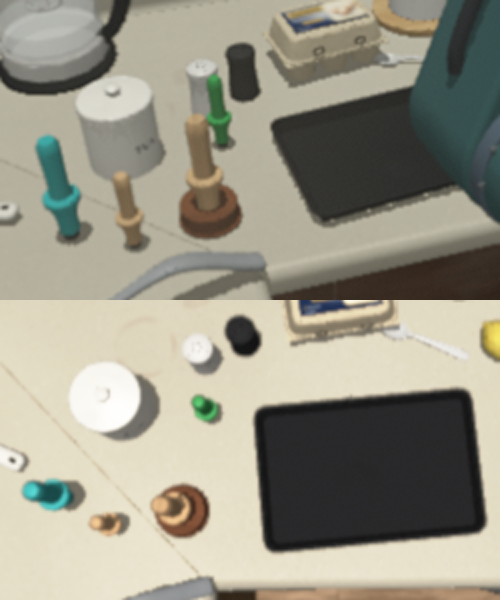

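View pics/scene0.png

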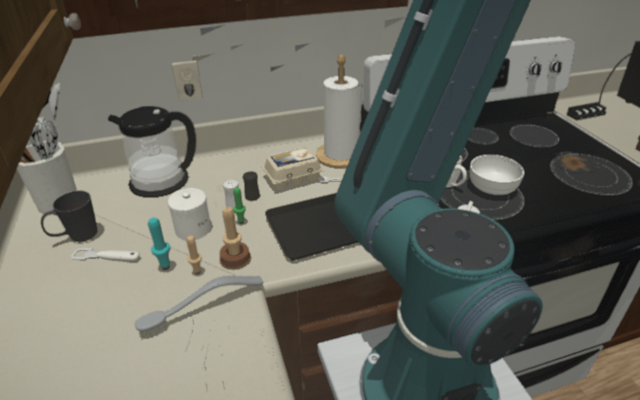

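The scene shows four pestle-like things: turquoise (159,244), small wooden (194,256), green (240,205) and large wooden in the dark stand (233,231). The last is meant: it is wooden, the larger, and in the stand; the enlarged crop confirms it. Next I fit the stand, pestle and tray.

```bash
python3 - <<'E'
from h import *
from scipy.optimize import least_squares
def circ(q,r):
    f=lambda p:np.hypot(q[:,0]-p[0],q[:,1]-p[1])-r
    s=least_squares(f,q.mean(0)[:2],loss="soft_l1",f_scale=.002); return np.round(s.x,4),len(q),round(np.sqrt(np.mean(s.fun**2)),4)
for n in("scene","top"):
    P=np.load(n+"P.npy").reshape(-1,3); C=np.array([.425,.267])
    m=np.hypot(P[:,0]-.425,P[:,1]-.267)<.05
    Q=P[m]
    for lo,hi,r in((.068,.09,.0123),(.09,.11,.0125),(.11,.13,.0125),(.05,.066,.021),(.006,.022,.034)):
        q=Q[(Q[:,2]>lo)&(Q[:,2]<hi)]
        if len(q)>4: print(n,lo,circ(q,r))
    q=Q[(Q[:,2]>.135)]; print("top",q.mean(0),q[:,2].max(),len(q))
    q=Q[(Q[:,2]>.022)&(Q[:,2]<.03)]; print("standtop",len(q),np.median(q[:,2]),q.min(0),q.max(0),(q.min(0)+q.max(0))/2)
# tray from top
im=cv2.imread("pics/top0.png"); P=np.load("topP.npy")
g=cv2.cvtColor(im,cv2.COLOR_BGR2GRAY); m=(g<75)
X=P[m]; 
k=(X[:,0]>.36)&(X[:,0]<.62)&(X[:,1]<.2)&(X[:,1]>-.17)&(X[:,2]<.03)
c,s,a=cv2.minAreaRect((X[k][:,:2]*1000).astype(np.float32)); print("tray",c,s,a,k.sum())
fl=X[k&(abs(X[:,0]-.49)<.07)&(abs(X[:,1]-.015)<.1)]; print("floor z",fl[:,2].mean(),fl[:,2].std())
E
```

```text
scene 0.068 (array([0.43  , 0.2727]), 120, np.float64(0.0029))
scene 0.09 (array([0.4307, 0.2729]), 77, np.float64(0.0015))
scene 0.11 (array([0.4302, 0.2727]), 89, np.float64(0.0011))
scene 0.05 (array([0.4314, 0.2729]), 76, np.float64(0.002))
scene 0.006 (array([0.4301, 0.2727]), 184, np.float64(0.0046))
top [0.42496151 0.27292133 0.14150064] 0.14666762604270925 87
standtop 342 0.025126228727583473 [0.3948868  0.23976967 0.0220431 ] [0.45692444 0.30639015 0.0295072 ] [0.42590562 0.27307991 0.02577515]
top 0.068 (array([0.4324, 0.271 ]), 78, np.float64(0.004))
top 0.09 (array([0.4328, 0.2733]), 10, np.float64(0.0002))
top 0.11 (array([0.4324, 0.2728]), 11, np.float64(0.0003))
top 0.05 (array([0.434 , 0.2752]), 19, np.float64(0.0036))
top 0.006 (array([0.4323, 0.2719]), 56, np.float64(0.0034))
top [0.43201633 0.27189569 0.1424896 ] 0.14937422092164435 93
standtop 272 0.0255939476885882 [0.39908982 0.23880586 0.02204156] [0.4655576  0.30502827 0.02993635] [0.43232371 0.27191707 0.02598895]
tray (484.90777587890625, 19.8026123046875) (193.77232360839844, 294.6068420410156) 4.891135215759277 7793
floor z 0.003320328759212845 0.0022140037167485355
```

Fits: pestle axis ≈ (0.4315, 0.2727), stand top 26 mm, tray centre ≈ (0.485, 0.020) yaw ≈ 4.9°, about 194×295 mm, floor z ≈ 3 mm, all consistent with the sizes given. Now I move over the pestle.

Call:
carry_out:
  angular:
    - [0,0,0]
    - [0,0,0]
    - [0,0,0]
    - [0,0,0]
    - [0,0,0]
    - [0,0,0]
    - [0,0,0]
    - [0,0,0]
    - [0,0,0]
    - [0,0,0]
  offset:
    - [1,1,0]
    - [1,1,0]
    - [1,1,0]
    - [1,1,0]
    - [1,1,0]
    - [1,1,0]
    - [1,1,0]
    - [1,1,0]
    - [1,1,0]
    - [1,1,0]
  gripper: [87.8,87.8,87.8,87.8,87.8,87.8,87.8,87.8,87.8,87.8]

```text
clock: 1.9
ee_pos: [0.4068, -0.3283, 0.2415]
tcp_rot: [180.0, -0.0, 15.0]
contact_force: [-1.1, 0.0, -0.1]
opening: 0.999
grip_force: 0.0
```

Call:
carry_out:
  angular:
    - [0,0,0]
    - [0,0,0]
    - [0,0,0]
    - [0,0,0]
    - [0,0,0]
    - [0,0,0]
    - [0,0,0]
    - [0,0,0]
    - [0,0,0]
    - [0,0,0]
  offset:
    - [1,1,0]
    - [0,1,0]
    - [0,1,0]
    - [0,1,0]
    - [0,1,0]
    - [0,1,0]
    - [0,1,0]
    - [0,1,0]
    - [0,1,0]
    - [0,1,0]
  gripper: [87.8,87.8,87.8,87.8,87.8,87.8,87.8,87.8,87.8,87.8]

```text
clock: 2.9
ee_pos: [0.4308, -0.0784, 0.2415]
tcp_rot: [180.0, -0.0, 15.1]
contact_force: [0.2, -0.3, -0.0]
opening: 1.003
grip_force: 0.0
```

Call:
carry_out:
  angular:
    - [0,0,0]
    - [0,0,0]
    - [0,0,0]
    - [0,0,0]
    - [0,0,0]
    - [0,0,0]
    - [0,0,0]
    - [0,0,0]
    - [0,0,0]
    - [0,0,0]
  offset:
    - [0,1,0]
    - [0,1,0]
    - [0,1,0]
    - [0,1,0]
    - [0,1,0]
    - [0,1,0]
    - [0,1,0]
    - [0,1,0]
    - [0,1,0]
    - [0,1,0]
  gripper: [87.8,87.8,87.8,87.8,87.8,87.8,87.8,87.8,87.8,87.8]

```text
clock: 3.9
ee_pos: [0.4308, 0.1717, 0.2415]
tcp_rot: [-180.0, -0.0, 15.1]
contact_force: [0.4, -1.3, -1.0]
opening: 1.0
grip_force: 0.0
```

Call:
carry_out:
  angular:
    - [0,0,0]
    - [0,0,0]
    - [0,0,0]
    - [0,0,0]
    - [0,0,0]
    - [0,0,0]
    - [0,0,0]
  offset:
    - [0,1,0]
    - [0,1,0]
    - [0,1,0]
    - [0,1,0]
    - [0,0,0]
    - [0,0,0]
    - [0,0,0]
  gripper: [87.8,87.8,87.8,87.8,87.8,87.8,87.8]

```text
clock: 4.6
ee_pos: [0.4307, 0.2698, 0.2412]
tcp_rot: [180.0, 0.0, 15.0]
contact_force: [-0.3, 0.1, 0.3]
opening: 1.005
grip_force: 0.0
```

```bash
python3 - <<'E'
s=open("h.py").read().replace('raise SystemExit("wrist")','''o=arm.get_obs(); from scipy.spatial.transform import Rotation as Ro
        T=np.array(c["T_tool_cam"]); Q=P@T[:3,:3].T+T[:3,3]
        return Q@Ro.from_euler("xyz",o["tcp_rot"],degrees=True).as_matrix().T+o["ee_pos"]''')
open("h.py","w").write(s)
E
python3 - <<'E'
from h import *
from scipy.optimize import least_squares
o=[arm.get_obs()["ee_pos"]for _ in range(3)];print(o)
print(arm.get_calibration("wrist"))
im,d=arm.capture("wrist"); cv2.imwrite("pics/w1.png",im)
P=cloud("wrist",d).reshape(-1,3)[d.ravel()>0]
Q=P[np.hypot(P[:,0]-.431,P[:,1]-.272)<.05]
print(len(Q))
for lo,hi,r in((.069,.085,.0123),(.085,.11,.0125),(.11,.13,.0125),(.055,.068,.021),(.006,.022,.036)):
    q=Q[(Q[:,2]>lo)&(Q[:,2]<hi)]
    if len(q)>4:
        s=least_squares(lambda p:np.hypot(q[:,0]-p[0],q[:,1]-p[1])-r,q.mean(0)[:2],loss="soft_l1",f_scale=.002); print(lo,len(q),np.round(s.x,4),np.sqrt(np.mean(s.fun**2)))
q=Q[(Q[:,2]>.022)&(Q[:,2]<.03)]; print(len(q),q.min(0),q.max(0)); print(Q[:,2].max())
E
```

```text
[array([0.43067127, 0.26977869, 0.24124755]), array([0.43067127, 0.26977869, 0.24124755]), array([0.43067127, 0.26977869, 0.24124755])]
{'fov_y': 67.02844230737054, 'cx': 318.1599779651842, 'cy': 197.9010574644732, 'k1': -0.05659846615675855, 'T_tool_cam': array([[ 5.08029434e-04, -9.69170497e-01, -2.46390522e-01,
         6.74453260e-02],
       [ 9.99999608e-01,  3.13769635e-04,  8.27681846e-04,
         2.52217222e-05],
       [-7.24854962e-04, -2.46390846e-01,  9.69170277e-01,
        -1.42628812e-01],
       [ 0.00000000e+00,  0.00000000e+00,  0.00000000e+00,
         1.00000000e+00]])}
43896
0.069 75 [0.4322 0.2726] 0.0017213780030791753
0.085 92 [0.4319 0.2725] 0.0002477747120866924
0.11 93 [0.4326 0.2727] 0.00021322373491416703
0.055 397 [0.4289 0.2715] 0.0032986036635338917
0.006 64 [0.4305 0.2723] 0.0004961940574501285
1181 [0.40158234 0.23937431 0.02243712] [0.46664267 0.30609534 0.02749351]
0.3442152459929258
```

View pics/w1.png

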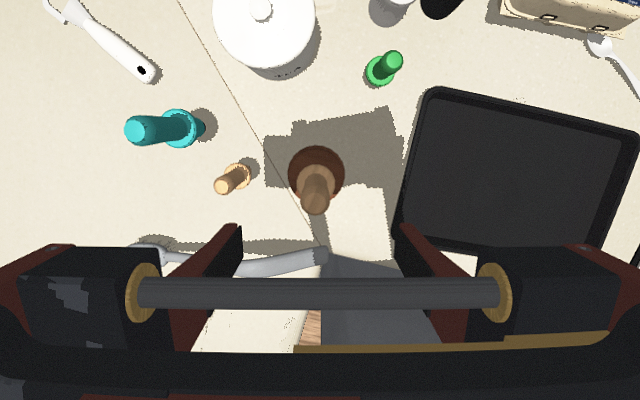

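The wrist view shows the pestle handle in its stand at (316,185), centred between the fingers, with the tray at right; the axis is ≈ (0.432, 0.2726). Descend and check before closing.

Call:
carry_out:
  angular:
    - [0,0,0]
    - [0,0,0]
    - [0,0,0]
    - [0,0,0]
    - [0,0,0]
    - [0,0,0]
    - [0,0,0]
    - [0,0,0]
    - [0,0,0]
    - [0,0,0]
  offset:
    - [0.05,0.11,0]
    - [0,0,-0.8]
    - [0,0,-0.8]
    - [0,0,-0.8]
    - [0,0,-0.8]
    - [0,0,-0.8]
    - [0,0,-0.8]
    - [0,0,-0.6]
    - [0,0,-0.4]
    - [0,0,0]
  gripper: [87.8,87.8,87.8,87.8,87.8,87.8,87.8,87.8,87.8,87.8]

```text
clock: 5.65
ee_pos: [0.4315, 0.2727, 0.0953]
tcp_rot: [180.0, 0.1, 15.0]
contact_force: [-0.1, -0.2, 0.2]
opening: 1.002
grip_force: 0.0
```

Call:
carry_out:
  angular:
    - [0,0,0]
    - [0,0,0]
    - [0,0,0]
    - [0,0,0]
    - [0,0,0]
    - [0,0,0]
    - [0,0,0]
    - [0,0,0]
    - [0,0,0]
    - [0,0,0]
  offset:
    - [0,0,-0.2]
    - [0,0,0]
    - [0,0,0]
    - [0,0,0]
    - [0,0,0]
    - [0,0,0]
    - [0,0,0]
    - [0,0,0]
    - [0,0,0]
    - [0,0,0]
  gripper: [87.8,87.8,10,10,10,10,10,10,10,10]
  grip_force: 40

```text
clock: 6.65
ee_pos: [0.4321, 0.2734, 0.0913]
tcp_rot: [-180.0, 0.0, 15.1]
contact_force: [0.7, -0.8, -1.4]
opening: 0.308
grip_force: 0.0
```

Call:
carry_out:
  angular:
    - [0,0,0]
    - [0,0,0]
    - [0,0,0]
    - [0,0,0]
    - [0,0,0]
    - [0,0,0]
    - [0,0,0]
    - [0,0,0]
    - [0,0,0]
  offset:
    - [0,0,0]
    - [0,0,0]
    - [0,0,0]
    - [0,0,0.4]
    - [0,0,0.8]
    - [0,0,0.8]
    - [0,0,0.6]
    - [0,0,0]
    - [0,0,0]
  gripper: [10,10,10,10,10,10,10,10,10]
  grip_force: 40

```text
clock: 7.55
ee_pos: [0.4321, 0.2734, 0.1566]
tcp_rot: [-180.0, -0.0, 15.1]
contact_force: [-0.2, -0.1, -1.8]
opening: 0.276
grip_force: 40.0
```

Call:
carry_out:
  angular:
    - [0,0,0]
    - [0,0,0]
    - [0,0,0]
    - [0,0,0]
    - [0,0,0]
    - [0,0,0]
    - [0,0,0]
    - [0,0,0]
    - [0,0,0]
    - [0,0,0]
  offset:
    - [0.34,-0.96,0]
    - [0.34,-0.96,0]
    - [0.34,-0.96,0]
    - [0.34,-0.96,0]
    - [0.34,-0.96,0]
    - [0.34,-0.96,0]
    - [0.34,-0.96,0]
    - [0.34,-0.96,0]
    - [0,0,0]
    - [0,0,0]
  gripper: [10,10,10,10,10,10,10,10,10,10]

```text
clock: 8.55
ee_pos: [0.4993, 0.0812, 0.1554]
tcp_rot: [-179.9, 0.1, 15.0]
contact_force: [-0.3, 0.4, -1.5]
opening: 0.277
grip_force: 40.0
```

Call:
carry_out:
  angular:
    - [0,0,0]
    - [0,0,0]
    - [0,0,0]
    - [0,0,0]
    - [0,0,0]
    - [0,0,0]
  offset:
    - [0,0,-0.6]
    - [0,0,-0.8]
    - [0,0,-0.8]
    - [0,0,-0.3]
    - [0,0,0]
    - [0,0,0]
  gripper: [10,10,10,10,10,10]

```text
clock: 9.15
ee_pos: [0.5002, 0.0819, 0.0941]
tcp_rot: [-180.0, -0.0, 15.1]
contact_force: [-0.8, 0.2, -1.3]
opening: 0.277
grip_force: 40.0
```

Call:
carry_out:
  angular:
    - [0,0,0]
    - [0,0,0]
    - [0,0,0]
  offset:
    - [0,0,-0.08]
    - [0,0,0]
    - [0,0,0]
  gripper: [10,10,10]

```text
clock: 9.45
ee_pos: [0.5004, 0.0814, 0.0923]
tcp_rot: [180.0, -0.1, 15.1]
contact_force: [-0.4, -0.0, -1.1]
opening: 0.278
grip_force: 40.0
```

Call:
carry_out:
  angular:
    - [0,0,0]
    - [0,0,0]
    - [0,0,0]
  offset:
    - [0,0,-0.08]
    - [0,0,0]
    - [0,0,0]
  gripper: [10,10,10]

```text
clock: 9.75
ee_pos: [0.5001, 0.0814, 0.0898]
tcp_rot: [-180.0, 0.0, 15.1]
contact_force: [0.2, 0.8, -1.6]
opening: 0.277
grip_force: 40.0
```

Call:
carry_out:
  angular:
    - [0,0,0]
    - [0,0,0]
    - [0,0,0]
  offset:
    - [0,0,-0.06]
    - [0,0,0]
    - [0,0,0]
  gripper: [10,10,10]

```text
clock: 10.05
ee_pos: [0.5003, 0.0814, 0.0884]
tcp_rot: [-180.0, -0.0, 15.1]
contact_force: [1.1, -0.6, -0.0]
opening: 0.28
grip_force: 40.0
```

Call:
carry_out:
  angular:
    - [0,0,0]
    - [0,0,0]
    - [0,0,0]
  offset:
    - [0,0,-0.04]
    - [0,0,0]
    - [0,0,0]
  gripper: [10,10,10]

```text
clock: 10.35
ee_pos: [0.5003, 0.0814, 0.0875]
tcp_rot: [-180.0, -0.0, 15.1]
contact_force: [0.3, -0.5, 2.1]
opening: 0.276
grip_force: 40.0
```

Call:
carry_out:
  angular:
    - [0,0,0]
    - [0,0,0]
    - [0,0,0]
    - [0,0,0]
    - [0,0,0]
    - [0,0,0]
    - [0,0,0]
  offset:
    - [0,0,0.24]
    - [0.07,-0.8,0]
    - [0.07,-0.8,0]
    - [0,0,-0.14]
    - [0,0,-0.1]
    - [0,0,0]
    - [0,0,0]
  gripper: [10,10,10,10,10,10,10]

```text
clock: 11.05
ee_pos: [0.5039, 0.0418, 0.0876]
tcp_rot: [180.0, -0.0, 15.1]
contact_force: [0.0, -2.0, 2.5]
opening: 0.278
grip_force: 40.0
```

Call:
carry_out:
  angular:
    - [0,0,0]
    - [0,0,0]
    - [0,0,0]
    - [0,0,0]
    - [0,0,0]
    - [0,0,0]
    - [0,0,0]
  offset:
    - [0,0,0.24]
    - [0.07,-0.8,0]
    - [0.07,-0.8,0]
    - [0,0,-0.14]
    - [0,0,-0.1]
    - [0,0,0]
    - [0,0,0]
  gripper: [10,10,10,10,10,10,10]

```text
clock: 11.75
ee_pos: [0.507, 0.0019, 0.0875]
tcp_rot: [180.0, 0.0, 15.1]
contact_force: [-1.2, -1.7, 1.1]
opening: 0.276
grip_force: 40.0
```

Call:
carry_out:
  angular:
    - [0,0,0]
    - [0,0,0]
    - [0,0,0]
    - [0,0,0]
    - [0,0,0]
    - [0,0,0]
    - [0,0,0]
  offset:
    - [0,0,0.24]
    - [0.07,-0.8,0]
    - [0.07,-0.8,0]
    - [0,0,-0.14]
    - [0,0,-0.1]
    - [0,0,0]
    - [0,0,0]
  gripper: [10,10,10,10,10,10,10]

```text
clock: 12.45
ee_pos: [0.5106, -0.0382, 0.0875]
tcp_rot: [180.0, -0.0, 15.1]
contact_force: [-0.4, -1.5, 2.1]
opening: 0.277
grip_force: 40.0
```

Call:
carry_out:
  angular:
    - [0,0,0]
    - [0,0,0]
    - [0,0,0]
    - [0,0,0]
    - [0,0,0]
    - [0,0,0]
    - [0,0,0]
  offset:
    - [0,0,0.24]
    - [-0.8,-0.07,0]
    - [-0.8,-0.07,0]
    - [0,0,-0.14]
    - [0,0,-0.1]
    - [0,0,0]
    - [0,0,0]
  gripper: [10,10,10,10,10,10,10]

```text
clock: 13.15
ee_pos: [0.4713, -0.0419, 0.0874]
tcp_rot: [-180.0, -0.0, 15.1]
contact_force: [-0.8, 1.2, 1.2]
opening: 0.279
grip_force: 40.0
```

Call:
carry_out:
  angular:
    - [0,0,0]
    - [0,0,0]
    - [0,0,0]
    - [0,0,0]
    - [0,0,0]
    - [0,0,0]
    - [0,0,0]
  offset:
    - [0,0,0.24]
    - [-0.07,0.8,0]
    - [-0.07,0.8,0]
    - [0,0,-0.14]
    - [0,0,-0.1]
    - [0,0,0]
    - [0,0,0]
  gripper: [10,10,10,10,10,10,10]

```text
clock: 13.85
ee_pos: [0.4678, -0.0026, 0.0876]
tcp_rot: [180.0, -0.1, 15.0]
contact_force: [-0.1, 1.7, 3.9]
opening: 0.278
grip_force: 40.0
```

Call:
carry_out:
  angular:
    - [0,0,0]
    - [0,0,0]
    - [0,0,0]
    - [0,0,0]
    - [0,0,0]
    - [0,0,0]
    - [0,0,0]
  offset:
    - [0,0,0.24]
    - [-0.07,0.8,0]
    - [-0.07,0.8,0]
    - [0,0,-0.14]
    - [0,0,-0.1]
    - [0,0,0]
    - [0,0,0]
  gripper: [10,10,10,10,10,10,10]

```text
clock: 14.55
ee_pos: [0.4639, 0.0375, 0.0878]
tcp_rot: [-180.0, -0.0, 15.0]
contact_force: [-1.6, 3.2, 8.1]
opening: 0.277
grip_force: 40.0
```

Call:
carry_out:
  angular:
    - [0,0,0]
    - [0,0,0]
    - [0,0,0]
    - [0,0,0]
    - [0,0,0]
    - [0,0,0]
    - [0,0,0]
  offset:
    - [0,0,0.24]
    - [-0.07,0.8,0]
    - [-0.07,0.8,0]
    - [0,0,-0.14]
    - [0,0,-0.1]
    - [0,0,0]
    - [0,0,0]
  gripper: [10,10,10,10,10,10,10]

```text
clock: 15.25
ee_pos: [0.4603, 0.0773, 0.0874]
tcp_rot: [-180.0, 0.0, 15.0]
contact_force: [-0.6, 2.7, 2.8]
opening: 0.278
grip_force: 40.0
```

Call:
carry_out:
  angular:
    - [0,0,0]
    - [0,0,0]
    - [0,0,0]
    - [0,0,0]
    - [0,0,0]
    - [0,0,0]
  offset:
    - [0,0,0.24]
    - [0,-0.88,0]
    - [0,0,-0.14]
    - [0,0,-0.1]
    - [0,0,0]
    - [0,0,0]
  gripper: [10,10,10,10,10,10]

```text
clock: 15.85
ee_pos: [0.4607, 0.0557, 0.0877]
tcp_rot: [179.9, -0.0, 15.1]
contact_force: [-0.4, -2.9, 5.8]
opening: 0.278
grip_force: 40.0
```

Call:
carry_out:
  angular:
    - [0,0,0]
  offset:
    - [0,0,0]
  gripper: [10]

```text
clock: 15.95
ee_pos: [0.4607, 0.0558, 0.0878]
tcp_rot: [179.9, -0.0, 15.1]
contact_force: [-0.2, -2.2, 6.1]
opening: 0.279
grip_force: 40.0
```

Call:
carry_out:
  angular:
    - [0,0,0]
  offset:
    - [0,0,0]
  gripper: [10]

```text
clock: 16.05
ee_pos: [0.4607, 0.0559, 0.0878]
tcp_rot: [179.9, -0.1, 15.1]
contact_force: [0.0, -2.6, 5.5]
opening: 0.279
grip_force: 40.0
```

Call:
carry_out:
  angular:
    - [0,0,0]
    - [0,0,0]
    - [0,0,0]
    - [0,0,0]
    - [0,0,0]
    - [0,0,0]
    - [0,0,0]
  offset:
    - [0,0,0.24]
    - [0.08,-0.92,0]
    - [0.08,-0.92,0]
    - [0,0,-0.14]
    - [0,0,-0.1]
    - [0,0,0]
    - [0,0,0]
  gripper: [10,10,10,10,10,10,10]

```text
clock: 16.75
ee_pos: [0.4646, 0.0101, 0.0877]
tcp_rot: [179.9, -0.0, 15.1]
contact_force: [0.6, -5.0, 5.7]
opening: 0.277
grip_force: 40.0
```

Call:
carry_out:
  angular:
    - [0,0,0]
  offset:
    - [0,0,0]
  gripper: [10]

```text
clock: 16.85
ee_pos: [0.4646, 0.0102, 0.0877]
tcp_rot: [179.9, -0.0, 15.1]
contact_force: [0.3, -3.5, 5.2]
opening: 0.277
grip_force: 40.0
```

Call:
carry_out:
  angular:
    - [0,0,0]
  offset:
    - [0,0,0]
  gripper: [10]

```text
clock: 16.95
ee_pos: [0.4645, 0.0102, 0.0877]
tcp_rot: [179.9, -0.0, 15.1]
contact_force: [0.5, -4.1, 4.2]
opening: 0.279
grip_force: 40.0
```

Call:
carry_out:
  angular:
    - [0,0,0]
    - [0,0,0]
    - [0,0,0]
    - [0,0,0]
    - [0,0,0]
    - [0,0,0]
    - [0,0,0]
  offset:
    - [0,0,0.24]
    - [-0.52,0.42,0]
    - [-0.52,0.42,0]
    - [0,0,-0.14]
    - [0,0,-0.1]
    - [0,0,0]
    - [0,0,0]
  gripper: [10,10,10,10,10,10,10]

```text
clock: 17.65
ee_pos: [0.4372, 0.0312, 0.0871]
tcp_rot: [-179.9, 0.1, 15.0]
contact_force: [-2.7, 1.6, 5.2]
opening: 0.28
grip_force: 39.9
```

Call:
carry_out:
  angular:
    - [0,0,0]
  offset:
    - [0,0,0]
  gripper: [10]

```text
clock: 17.75
ee_pos: [0.4373, 0.0311, 0.0871]
tcp_rot: [-179.9, 0.1, 15.0]
contact_force: [-3.3, 2.1, 6.2]
opening: 0.283
grip_force: 39.9
```

Call:
carry_out:
  angular:
    - [0,0,0]
  offset:
    - [0,0,0]
  gripper: [10]

```text
clock: 17.85
ee_pos: [0.4373, 0.031, 0.0871]
tcp_rot: [-179.9, 0.1, 15.0]
contact_force: [-3.5, 1.5, 5.7]
opening: 0.277
grip_force: 39.9
```

Call:
carry_out:
  angular:
    - [0,0,0]
    - [0,0,0]
    - [0,0,0]
    - [0,0,0]
    - [0,0,0]
    - [0,0,0]
    - [0,0,0]
  offset:
    - [0,0,0.24]
    - [0.96,0.08,0]
    - [0.96,0.08,0]
    - [0,0,-0.14]
    - [0,0,-0.1]
    - [0,0,0]
    - [0,0,0]
  gripper: [10,10,10,10,10,10,10]

```text
clock: 18.55
ee_pos: [0.4877, 0.0344, 0.0881]
tcp_rot: [179.9, -0.2, 15.1]
contact_force: [4.1, -1.2, 4.5]
opening: 0.279
grip_force: 40.0
```

Call:
carry_out:
  angular:
    - [0,0,0]
  offset:
    - [0,0,0]
  gripper: [10]

```text
clock: 18.65
ee_pos: [0.4874, 0.0345, 0.0881]
tcp_rot: [179.9, -0.2, 15.1]
contact_force: [3.7, -0.7, 4.4]
opening: 0.28
grip_force: 40.0
```

Call:
carry_out:
  angular:
    - [0,0,0]
  offset:
    - [0,0,0]
  gripper: [10]

```text
clock: 18.75
ee_pos: [0.487, 0.0346, 0.088]
tcp_rot: [179.9, -0.1, 15.1]
contact_force: [3.4, -2.1, 5.1]
opening: 0.275
grip_force: 39.9
```

```bash
cat > fit.py <<'E'
import numpy as np, sys
from scipy.optimize import least_squares
D=[l for l in np.array(eval(open("data.txt").read()))]
D=np.array(D)
c=np.array([.485,.020]);a=np.radians(4.9);L=((D[:,:2]-c)@np.array([[np.cos(a),-np.sin(a)],[np.sin(a),np.cos(a)]]))*1000
def mod(p,ring):
    r=np.hypot(L[:,0]-p[0],L[:,1]-p[1])
    if ring: # mean over nose disc
        t=np.linspace(0,2*np.pi,16,endpoint=False); R=8.5*np.sqrt(np.array([.125,.375,.625,.875]))
        h=0
        for q in R: h=h+np.maximum(0,1-((L[:,None,0]+q*np.cos(t)-p[0])**2+(L[:,None,1]+q*np.sin(t)-p[1])**2)/36**2).mean(1)/4
    else: h=np.maximum(0,1-np.maximum(0,r-8.5)**2/36**2)
    return p[2]+p[3]*h
for ring in(0,1):
    s=least_squares(lambda p:mod(p,ring)-D[:,2],[-20,15,1.7,8],loss="soft_l1",f_scale=.7); cov=np.linalg.inv(s.jac.T@s.jac)
    lx,ly=s.x[:2]/1000
    print(np.round(s.x,2),"sd",np.round(np.sqrt(np.diag(cov))*.5,2),"world",np.round(c+[np.cos(a)*lx-np.sin(a)*ly,np.sin(a)*lx+np.cos(a)*ly],4)); print(np.round(s.fun,1))
E
cat > data.txt <<'E'
[(.5003,.0814,2.1),(.5039,.0418,2.5),(.507,.0019,1.1),(.5106,-.0382,2.1),(.4713,-.0419,1.2),(.4678,-.0026,3.9),(.4639,.0375,8.1),(.4603,.0773,2.8),(.4607,.0558,5.8),(.4645,.0102,5.0),(.4373,.0311,5.7),(.4873,.0345,4.7)]
E
python3 fit.py
```

```text
[-22.29  17.44   1.87   4.67] sd [2.09 1.8  0.29 0.53] world [0.4613 0.0355]
[-0.2 -0.3  0.8 -0.2  0.7 -0.6 -1.6 -0.3  0.2  0.5 -0.1  0.7]
[-23.54  15.91   2.16   6.14] sd [1.49 1.8  0.25 0.53] world [0.4602 0.0338]
[ 0.1 -0.3  1.1  0.1  1.  -1.4 -0.1 -0.6  0.   0.4 -0.1 -0.1]
```

Call:
carry_out:
  angular:
    - [0,0,0]
    - [0,0,0]
    - [0,0,0]
    - [0,0,0]
    - [0,0,0]
    - [0,0,0]
    - [0,0,0]
    - [0,0,0]
  offset:
    - [0,0,0.24]
    - [-0.05,0,0]
    - [0,0,0]
    - [0,0,0]
    - [0,0,-0.14]
    - [0,0,-0.1]
    - [0,0,0]
    - [0,0,0]
  gripper: [10,10,10,10,10,10,10,10]

```text
clock: 19.55
ee_pos: [0.485, 0.035, 0.0875]
tcp_rot: [-180.0, -0.0, 15.0]
contact_force: [-1.0, 1.1, 6.4]
opening: 0.28
grip_force: 39.9
```

Call:
carry_out:
  angular:
    - [0,0,0]
  offset:
    - [0,0,0]
  gripper: [10]

```text
clock: 19.65
ee_pos: [0.485, 0.0351, 0.0876]
tcp_rot: [-180.0, -0.0, 15.0]
contact_force: [-1.0, 0.9, 6.4]
opening: 0.277
grip_force: 39.9
```

Call:
carry_out:
  angular:
    - [0,0,0]
  offset:
    - [0,0,0]
  gripper: [10]

```text
clock: 19.75
ee_pos: [0.485, 0.0351, 0.0876]
tcp_rot: [-180.0, -0.0, 15.0]
contact_force: [-0.4, 0.8, 6.4]
opening: 0.281
grip_force: 39.9
```

Call:
carry_out:
  angular:
    - [0,0,0]
    - [0,0,0]
    - [0,0,0]
    - [0,0,0]
    - [0,0,0]
    - [0,0,0]
    - [0,0,0]
    - [0,0,0]
    - [0,0,0]
  offset:
    - [0,0,0.24]
    - [-1,0,0]
    - [-1,0,0]
    - [0,0,0]
    - [0,0,0]
    - [0,0,-0.14]
    - [0,0,-0.1]
    - [0,0,0]
    - [0,0,0]
  gripper: [10,10,10,10,10,10,10,10,10]

```text
clock: 20.65
ee_pos: [0.4362, 0.0347, 0.0876]
tcp_rot: [180.0, -0.1, 15.1]
contact_force: [0.8, -0.0, 5.7]
opening: 0.279
grip_force: 39.9
```

Call:
carry_out:
  angular:
    - [0,0,0]
  offset:
    - [0,0,0]
  gripper: [10]

```text
clock: 20.75
ee_pos: [0.436, 0.0347, 0.0876]
tcp_rot: [180.0, -0.1, 15.1]
contact_force: [0.4, -1.6, 4.4]
opening: 0.282
grip_force: 39.9
```

Call:
carry_out:
  angular:
    - [0,0,0]
  offset:
    - [0,0,0]
  gripper: [10]

```text
clock: 20.85
ee_pos: [0.4358, 0.0347, 0.0876]
tcp_rot: [180.0, -0.1, 15.1]
contact_force: [0.9, -1.4, 4.7]
opening: 0.279
grip_force: 40.0
```

Call:
carry_out:
  angular:
    - [0,0,0]
    - [0,0,0]
    - [0,0,0]
    - [0,0,0]
    - [0,0,0]
    - [0,0,0]
    - [0,0,0]
    - [0,0,0]
  offset:
    - [0,0,0.24]
    - [1,1,0]
    - [0,0,0]
    - [0,0,0]
    - [0,0,-0.14]
    - [0,0,-0.1]
    - [0,0,0]
    - [0,0,0]
  gripper: [10,10,10,10,10,10,10,10]

```text
clock: 21.65
ee_pos: [0.4592, 0.0598, 0.0874]
tcp_rot: [-180.0, 0.0, 15.0]
contact_force: [-1.1, 1.5, 6.3]
opening: 0.275
grip_force: 39.9
```

Call:
carry_out:
  angular:
    - [0,0,0]
  offset:
    - [0,0,0]
  gripper: [10]

```text
clock: 21.75
ee_pos: [0.4592, 0.0598, 0.0875]
tcp_rot: [-180.0, 0.0, 15.0]
contact_force: [-0.8, 0.4, 5.6]
opening: 0.278
grip_force: 39.9
```

Call:
carry_out:
  angular:
    - [0,0,0]
  offset:
    - [0,0,0]
  gripper: [10]

```text
clock: 21.85
ee_pos: [0.4591, 0.0597, 0.0875]
tcp_rot: [-180.0, 0.0, 15.0]
contact_force: [-1.1, 0.8, 5.2]
opening: 0.278
grip_force: 39.9
```

Call:
carry_out:
  angular:
    - [0,0,0]
    - [0,0,0]
    - [0,0,0]
    - [0,0,0]
    - [0,0,0]
    - [0,0,0]
    - [0,0,0]
    - [0,0,0]
    - [0,0,0]
  offset:
    - [0,0,0.24]
    - [0,-1,0]
    - [0,-1,0]
    - [0,0,0]
    - [0,0,0]
    - [0,0,-0.14]
    - [0,0,-0.1]
    - [0,0,0]
    - [0,0,0]
  gripper: [10,10,10,10,10,10,10,10,10]

```text
clock: 22.75
ee_pos: [0.4602, 0.0103, 0.0876]
tcp_rot: [180.0, -0.0, 15.1]
contact_force: [-1.5, 0.1, 6.0]
opening: 0.277
grip_force: 39.9
```

Call:
carry_out:
  angular:
    - [0,0,0]
  offset:
    - [0,0,0]
  gripper: [10]

```text
clock: 22.85
ee_pos: [0.4602, 0.0103, 0.0876]
tcp_rot: [180.0, -0.0, 15.1]
contact_force: [-0.0, -0.4, 5.2]
opening: 0.278
grip_force: 39.9
```

Call:
carry_out:
  angular:
    - [0,0,0]
  offset:
    - [0,0,0]
  gripper: [10]

```text
clock: 22.95
ee_pos: [0.4602, 0.0103, 0.0876]
tcp_rot: [180.0, -0.0, 15.1]
contact_force: [-1.3, -0.8, 4.6]
opening: 0.275
grip_force: 39.9
```

```bash
cat > data.txt <<'E'
[(.5003,.0814,2.1),(.5039,.0418,2.5),(.507,.0019,1.1),(.5106,-.0382,2.1),(.4713,-.0419,1.2),(.4678,-.0026,3.9),(.4639,.0375,8.1),(.4603,.0773,2.8),(.4607,.0558,5.8),(.4645,.0102,5.0),(.4373,.0311,5.7),(.4873,.0345,4.7),
(.485,.035,6.4),(.485,.035,6.4),(.436,.0347,4.9),(.436,.0347,4.9),(.4592,.0598,5.7),(.4592,.0598,5.7),(.4602,.0103,5.3),(.4602,.0103,5.3)]
E
python3 fit.py
```

```text
[-19.77  17.86   1.69   4.92] sd [1.53 1.34 0.28 0.42] world [0.4638 0.0361]
[-0.4  0.2  0.6 -0.4  0.5 -0.8 -1.5 -0.3  0.3  0.5 -0.4  1.1 -0.4 -0.4
  0.3  0.3 -0.  -0.   0.1  0.1]
[-21.17  17.36   2.23   6.34] sd [1.03 0.94 0.25 0.51] world [0.4624 0.0355]
[ 0.1 -0.2  1.1  0.1  1.  -1.4  0.3 -0.5  0.6  0.2 -0.5  0.7 -0.5 -0.5
  0.1  0.1 -0.2 -0.2 -0.  -0. ]
```

Call:
carry_out:
  angular:
    - [0,0,0]
    - [0,0,0]
    - [0,0,0]
    - [0,0,0]
    - [0,0,0]
    - [0,0,0]
    - [0,0,0]
    - [0,0,0]
  offset:
    - [0,0,0.24]
    - [0.09,1,0]
    - [0,0,0]
    - [0,0,0]
    - [0,0,-0.14]
    - [0,0,-0.1]
    - [0,0,0]
    - [0,0,0]
  gripper: [10,10,10,10,10,10,10,10]

```text
clock: 23.75
ee_pos: [0.4623, 0.0347, 0.0876]
tcp_rot: [-180.0, -0.0, 15.0]
contact_force: [-1.7, 2.1, 7.5]
opening: 0.279
grip_force: 39.9
```

Call:
carry_out:
  angular:
    - [0,0,0]
  offset:
    - [0,0,0]
  gripper: [10]

```text
clock: 23.85
ee_pos: [0.4623, 0.0347, 0.0877]
tcp_rot: [-180.0, -0.0, 15.0]
contact_force: [-1.3, 1.0, 9.8]
opening: 0.275
grip_force: 39.9
```

Call:
carry_out:
  angular:
    - [0,0,0]
    - [0,0,0]
    - [0,0,0]
  offset:
    - [0,0,-0.04]
    - [0,0,0]
    - [0,0,0]
  gripper: [10,10,10]

```text
clock: 24.15
ee_pos: [0.4624, 0.0347, 0.0869]
tcp_rot: [-180.0, -0.0, 15.0]
contact_force: [-1.6, 1.7, 9.8]
opening: 0.278
grip_force: 39.9
```

Call:
carry_out:
  angular:
    - [0,0,0]
    - [0,0,0]
    - [0,0,0]
  offset:
    - [0,0,-0.04]
    - [0,0,0]
    - [0,0,0]
  gripper: [10,10,10]

```text
clock: 24.45
ee_pos: [0.4625, 0.0347, 0.086]
tcp_rot: [-180.0, -0.1, 15.0]
contact_force: [-1.8, 2.5, 12.3]
opening: 0.277
grip_force: 39.9
```

Call:
carry_out:
  angular:
    - [0,0,0]
    - [0,0,0]
    - [0,0,0]
    - [0,0,0]
  offset:
    - [0,0,-0.02]
    - [0,0,-0.02]
    - [0,0,0]
    - [0,0,0]
  gripper: [10,10,10,10]

```text
clock: 24.85
ee_pos: [0.4625, 0.0347, 0.085]
tcp_rot: [-180.0, -0.1, 15.0]
contact_force: [-1.7, 1.4, 12.1]
opening: 0.281
grip_force: 39.9
```

Call:
carry_out:
  angular:
    - [0,0,0]
    - [0,0,0]
    - [0,0,0]
    - [0,0,0]
  offset:
    - [0,0,-0.02]
    - [0,0,-0.02]
    - [0,0,0]
    - [0,0,0]
  gripper: [10,10,10,10]

```text
clock: 25.25
ee_pos: [0.4625, 0.0347, 0.084]
tcp_rot: [-180.0, -0.1, 15.0]
contact_force: [-2.0, 2.5, 12.2]
opening: 0.273
grip_force: 39.9
```

Call:
carry_out:
  angular:
    - [0,0,0]
    - [0,0,0]
    - [0,0,0]
    - [0,0,0]
  offset:
    - [0,0,-0.02]
    - [0,0,-0.02]
    - [0,0,0]
    - [0,0,0]
  gripper: [10,10,10,10]

```text
clock: 25.65
ee_pos: [0.4625, 0.0347, 0.0831]
tcp_rot: [-180.0, -0.1, 15.0]
contact_force: [-2.3, 2.1, 13.3]
opening: 0.278
grip_force: 39.9
```

Call:
carry_out:
  angular:
    - [0,0,0]
    - [0,0,0]
    - [0,0,0]
    - [0,0,0]
  offset:
    - [0,0,-0.02]
    - [0,0,0]
    - [0,0,0]
    - [0,0,0]
  gripper: [10,10,10,10]

```text
clock: 26.05
ee_pos: [0.4626, 0.0347, 0.0827]
tcp_rot: [-180.0, -0.1, 15.0]
contact_force: [-2.2, 2.9, 14.4]
opening: 0.277
grip_force: 39.9
```

Call:
carry_out:
  angular:
    - [0,0,0]
    - [0,0,0]
    - [0,0,0]
  offset:
    - [0,0,-0.02]
    - [0,0,0]
    - [0,0,0]
  gripper: [10,10,10]

```text
clock: 26.35
ee_pos: [0.4627, 0.0347, 0.0823]
tcp_rot: [-180.0, -0.1, 15.0]
contact_force: [-2.7, 2.1, 14.6]
opening: 0.282
grip_force: 39.9
```

Call:
carry_out:
  angular:
    - [0,0,0]
    - [0,0,0]
    - [0,0,0]
    - [0,0,0]
    - [0,0,0]
    - [0,0,0]
    - [0,0,0]
  offset:
    - [0,0,0.24]
    - [0,0,0.24]
    - [0,0,0]
    - [0,0,-0.14]
    - [0,0,-0.1]
    - [0,0,0]
    - [0,0,0]
  gripper: [10,10,10,10,10,10,10]

```text
clock: 27.05
ee_pos: [0.4622, 0.0347, 0.0872]
tcp_rot: [180.0, 0.0, 15.1]
contact_force: [-0.6, -0.6, 3.0]
opening: 0.282
grip_force: 40.0
```

Call:
carry_out:
  angular:
    - [0,0,0]
  offset:
    - [0,0,0]
  gripper: [10]

```text
clock: 27.15
ee_pos: [0.4622, 0.0348, 0.0873]
tcp_rot: [180.0, 0.0, 15.1]
contact_force: [-0.2, -0.2, 2.8]
opening: 0.28
grip_force: 40.0
```

Call:
carry_out:
  angular:
    - [0,0,0]
    - [0,0,0]
    - [0,0,0]
    - [0,0,0]
    - [0,0,0]
    - [0,0,0]
    - [0,0,0]
    - [0,0,0]
  offset:
    - [0,0,0.24]
    - [0.6,0,0]
    - [0,0,0]
    - [0,0,0]
    - [0,0,-0.14]
    - [0,0,-0.1]
    - [0,0,0]
    - [0,0,0]
  gripper: [10,10,10,10,10,10,10,10]

```text
clock: 27.95
ee_pos: [0.4768, 0.035, 0.0874]
tcp_rot: [-180.0, 0.0, 15.1]
contact_force: [-0.9, 1.1, 2.6]
opening: 0.276
grip_force: 40.0
```

Call:
carry_out:
  angular:
    - [0,0,0]
  offset:
    - [0,0,0]
  gripper: [10]

```text
clock: 28.05
ee_pos: [0.4768, 0.035, 0.0874]
tcp_rot: [-180.0, 0.0, 15.1]
contact_force: [-0.9, 1.2, 2.8]
opening: 0.277
grip_force: 40.0
```

Call:
carry_out:
  angular:
    - [0,0,0]
    - [0,0,0]
    - [0,0,0]
    - [0,0,0]
    - [0,0,0]
    - [0,0,0]
    - [0,0,0]
    - [0,0,0]
  offset:
    - [0,0,0.24]
    - [-0.6,0.6,0]
    - [0,0,0]
    - [0,0,0]
    - [0,0,-0.14]
    - [0,0,-0.1]
    - [0,0,0]
    - [0,0,0]
  gripper: [10,10,10,10,10,10,10,10]

```text
clock: 28.85
ee_pos: [0.463, 0.0496, 0.0875]
tcp_rot: [180.0, -0.1, 15.0]
contact_force: [0.6, -0.7, 2.8]
opening: 0.277
grip_force: 40.0
```

Call:
carry_out:
  angular:
    - [0,0,0]
  offset:
    - [0,0,0]
  gripper: [10]

```text
clock: 28.95
ee_pos: [0.4629, 0.0496, 0.0875]
tcp_rot: [180.0, -0.1, 15.1]
contact_force: [0.5, -2.0, 1.6]
opening: 0.276
grip_force: 40.0
```

Call:
carry_out:
  angular:
    - [0,0,0]
    - [0,0,0]
    - [0,0,0]
    - [0,0,0]
    - [0,0,0]
    - [0,0,0]
    - [0,0,0]
    - [0,0,0]
    - [0,0,0]
  offset:
    - [0,0,0.24]
    - [0,1,0]
    - [0,0.9,0]
    - [0,0,0]
    - [0,0,0]
    - [0,0,-0.14]
    - [0,0,-0.1]
    - [0,0,0]
    - [0,0,0]
  gripper: [10,10,10,10,10,10,10,10,10]

```text
clock: 29.85
ee_pos: [0.4623, 0.0969, 0.0874]
tcp_rot: [180.0, -0.0, 15.0]
contact_force: [0.3, -0.9, 2.0]
opening: 0.277
grip_force: 40.0
```

```bash
cat > avg.py <<'E'
from h import *
F=[];Z=[]
for _ in range(10):
    arm.capture("wrist"); o=arm.get_obs(); F.append(o["contact_force"]); Z.append(o["ee_pos"])
F=np.array(F); print(np.mean(F,0).round(2),(F.std(0)/10**.5).round(2),np.mean(Z,0).round(4),o["clock"])
E
python3 avg.py
```

```text
[ 0.2  -1.27  1.96] [0.12 0.2  0.14] [0.4623 0.0971 0.0874] 30.35
```

Call:
carry_out:
  angular:
    - [0,0,0]
    - [0,0,0]
    - [0,0,0]
    - [0,0,0]
    - [0,0,0]
    - [0,0,0]
    - [0,0,0]
    - [0,0,0]
    - [0,0,0]
    - [0,0,0]
  offset:
    - [0,0,0.24]
    - [0,-1,0]
    - [0,-0.9,0]
    - [0,-0.6,0]
    - [0,0,0]
    - [0,0,0]
    - [0,0,-0.14]
    - [0,0,-0.1]
    - [0,0,0]
    - [0,0,0]
  gripper: [10,10,10,10,10,10,10,10,10,10]

```text
clock: 31.35
ee_pos: [0.4622, 0.0354, 0.0874]
tcp_rot: [-180.0, -0.0, 15.1]
contact_force: [0.5, 0.8, 2.4]
opening: 0.278
grip_force: 40.0
```

```bash
python3 avg.py
```

```text
[-0.07  1.82  2.36] [0.11 0.14 0.11] [0.4622 0.0351 0.0874] 31.85
```

Crown and sound floor now feel the same (0.4 N, about 0.15 mm), and the force plateaued at 14 N then rose at the stop, so the bulge is flush. Returning the pestle.

Call:
carry_out:
  angular:
    - [0,0,0]
    - [0,0,0]
    - [0,0,0]
    - [0,0,0]
  offset:
    - [0,0,0.8]
    - [0,0,1]
    - [0,0,1]
    - [0,0,0]
  gripper: [10,10,10,10]

```text
clock: 32.25
ee_pos: [0.464, 0.0344, 0.1596]
tcp_rot: [179.9, -0.3, 15.1]
contact_force: [0.4, -1.1, -1.6]
opening: 0.282
grip_force: 40.0
```

Call:
carry_out:
  angular:
    - [0,0,0]
    - [0,0,0]
    - [0,0,0]
    - [0,0,0]
    - [0,0,0]
    - [0,0,0]
    - [0,0,0]
    - [0,0,0]
    - [0,0,0]
    - [0,0,0]
  offset:
    - [-0.12,0.95,0]
    - [-0.12,0.95,0]
    - [-0.12,0.95,0]
    - [-0.12,0.95,0]
    - [-0.12,0.95,0]
    - [-0.12,0.95,0]
    - [-0.12,0.95,0]
    - [-0.12,0.95,0]
    - [-0.12,0.95,0]
    - [-0.12,0.95,0]
  gripper: [10,10,10,10,10,10,10,10,10,10]

```text
clock: 33.25
ee_pos: [0.4312, 0.2727, 0.1558]
tcp_rot: [180.0, 0.1, 15.1]
contact_force: [-0.6, 0.1, -1.6]
opening: 0.28
grip_force: 40.0
```

Call:
carry_out:
  angular:
    - [0,0,0]
    - [0,0,0]
    - [0,0,0]
  offset:
    - [0,0,0]
    - [0,0,0]
    - [0,0,0]
  gripper: [10,10,10]

```text
clock: 33.55
ee_pos: [0.4316, 0.2713, 0.1565]
tcp_rot: [180.0, 0.1, 15.0]
contact_force: [0.3, -0.6, -2.1]
opening: 0.279
grip_force: 40.0
```

```bash
python3 - <<'E'
from h import *
im,d=arm.capture("wrist"); P=cloud("wrist",d); cv2.imwrite("pics/w2.png",im); o=arm.get_obs(); print(o["ee_pos"],o["tcp_rot"],o["clock"])
for n in ("scene",):
    im,d=arm.capture(n); cv2.imwrite("pics/s2.png",cv2.resize(im[170:300,150:310],(640,520),interpolation=cv2.INTER_CUBIC))
E
```

```text
[0.43184184 0.27126443 0.15675197] [1.79969704e+02 6.78310762e-02 1.50185817e+01] 33.6
```

View pics/s2.png

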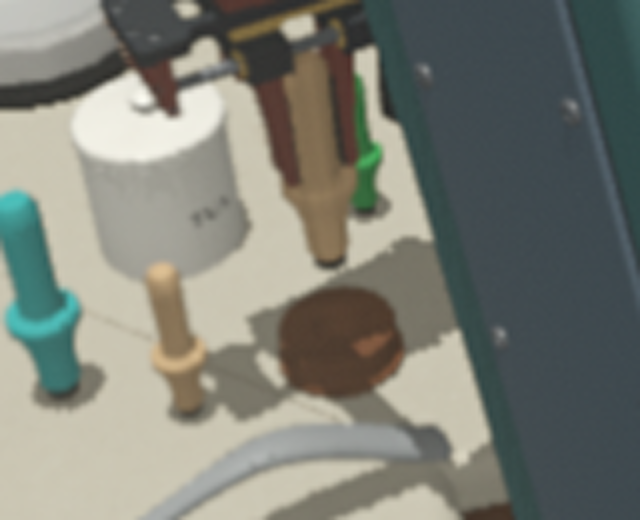

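The view shows the pestle held upright over the stand (nose at crop (330,262), stand at (340,340)), with the bystanders in place. I correct y by about 2 mm and lower.

Call:
carry_out:
  angular:
    - [0,0,0]
    - [0,0,0]
    - [0,0,0]
    - [0,0,0]
    - [0,0,0]
  offset:
    - [0.01,0.07,-0.3]
    - [0,0,-0.7]
    - [0,0,-0.6]
    - [0,0,0]
    - [0,0,0]
  gripper: [10,10,10,10,10]

```text
clock: 34.15
ee_pos: [0.4322, 0.2738, 0.1171]
tcp_rot: [180.0, 0.1, 15.0]
contact_force: [-0.3, 0.5, -1.1]
opening: 0.278
grip_force: 40.0
```

Call:
carry_out:
  angular:
    - [0,0,0]
  offset:
    - [0,0,0]
  gripper: [10]

```text
clock: 34.25
ee_pos: [0.4329, 0.2742, 0.1179]
tcp_rot: [-180.0, -0.1, 15.0]
contact_force: [0.5, -0.1, -1.4]
opening: 0.278
grip_force: 40.0
```

Call:
carry_out:
  angular:
    - [0,0,0]
    - [0,0,0]
    - [0,0,0]
    - [0,0,0]
    - [0,0,0]
  offset:
    - [-0.02,-0.02,0]
    - [0,0,-0.3]
    - [0,0,-0.3]
    - [0,0,0]
    - [0,0,0]
  gripper: [10,10,10,10,10]

```text
clock: 34.75
ee_pos: [0.4315, 0.2735, 0.1019]
tcp_rot: [180.0, 0.1, 15.1]
contact_force: [0.1, 0.4, -1.2]
opening: 0.281
grip_force: 40.0
```

Call:
carry_out:
  angular:
    - [0,0,0]
    - [0,0,0]
    - [0,0,0]
    - [0,0,0]
    - [0,0,0]
  offset:
    - [0,0,-0.12]
    - [0,0,-0.12]
    - [0,0,0]
    - [0,0,0]
    - [0,0,0]
  gripper: [10,10,10,10,10]

```text
clock: 35.25
ee_pos: [0.4319, 0.2737, 0.0964]
tcp_rot: [-180.0, -0.0, 15.1]
contact_force: [-0.6, -0.3, -1.9]
opening: 0.277
grip_force: 40.0
```

No side force; the wood is entering the hole. I lower until the nose rests on the seat.

Call:
carry_out:
  angular:
    - [0,0,0]
    - [0,0,0]
    - [0,0,0]
    - [0,0,0]
  offset:
    - [0,0,-0.1]
    - [0,0,-0.08]
    - [0,0,0]
    - [0,0,0]
  gripper: [10,10,10,10]

```text
clock: 35.65
ee_pos: [0.4319, 0.2736, 0.0918]
tcp_rot: [-180.0, -0.0, 15.1]
contact_force: [-0.1, -0.5, -1.0]
opening: 0.278
grip_force: 40.0
```

Call:
carry_out:
  angular:
    - [0,0,0]
    - [0,0,0]
    - [0,0,0]
  offset:
    - [0,0,-0.04]
    - [0,0,0]
    - [0,0,0]
  gripper: [10,10,10]

```text
clock: 35.95
ee_pos: [0.432, 0.2737, 0.091]
tcp_rot: [-180.0, -0.0, 15.1]
contact_force: [0.4, -0.6, 0.8]
opening: 0.282
grip_force: 40.0
```

Call:
carry_out:
  angular:
    - [0,0,0]
    - [0,0,0]
    - [0,0,0]
    - [0,0,0]
    - [0,0,0]
    - [0,0,0]
    - [0,0,0]
    - [0,0,0]
    - [0,0,0]
    - [0,0,0]
  offset:
    - [0,0,0]
    - [0,0,0]
    - [0,0,0]
    - [0,0,0]
    - [0,0,0]
    - [0,0,0]
    - [0,0,0]
    - [0,0,0]
    - [0,0,0]
    - [0,0,0]
  gripper: [87.8,87.8,87.8,87.8,87.8,87.8,87.8,87.8,87.8,87.8]

```text
clock: 36.95
ee_pos: [0.4319, 0.2736, 0.0908]
tcp_rot: [-180.0, 0.0, 15.1]
contact_force: [0.2, 0.4, 0.1]
opening: 0.996
grip_force: 0.0
```

Call:
carry_out:
  angular:
    - [0,0,0]
    - [0,0,0]
    - [0,0,0]
    - [0,0,0]
    - [0,0,0]
    - [0,0,0]
    - [0,0,0]
    - [0,0,0]
    - [0,0,0]
    - [0,0,0]
  offset:
    - [0,0,0.4]
    - [0,0,0.8]
    - [0,0,0.8]
    - [0,0,0.8]
    - [0,0,0.8]
    - [0,0,0.8]
    - [0,0,0.8]
    - [0,0,0.8]
    - [0,0,0]
    - [0,0,0]
  gripper: [87.8,87.8,87.8,87.8,87.8,87.8,87.8,87.8,87.8,87.8]

```text
clock: 37.95
ee_pos: [0.4319, 0.2736, 0.2411]
tcp_rot: [-180.0, -0.1, 15.1]
contact_force: [-0.8, 1.6, -0.1]
opening: 1.002
grip_force: 0.0
```

```bash
python3 - <<'E'
from h import *
im,d=arm.capture("scene"); cv2.imwrite("pics/s3.png",cv2.resize(im[150:300,150:350],(640,480),interpolation=cv2.INTER_CUBIC))
P=cloud("scene",d).reshape(-1,3); Q=P[np.hypot(P[:,0]-.425,P[:,1]-.2725)<.03]
for lo,hi in((.085,.1),(.1,.12),(.12,.14),(.14,.16)):
    q=Q[(Q[:,2]>lo)&(Q[:,2]<hi)]; print(lo,len(q),q.mean(0) if len(q) else "")
E
```

```text
0.085 61 [0.42124616 0.27337476 0.09263298]
0.1 78 [0.42056361 0.27405623 0.11044083]
0.12 99 [0.42139667 0.2739449  0.13075643]
0.14 57 [0.42739113 0.27270218 0.14347614]
```

View pics/s3.png

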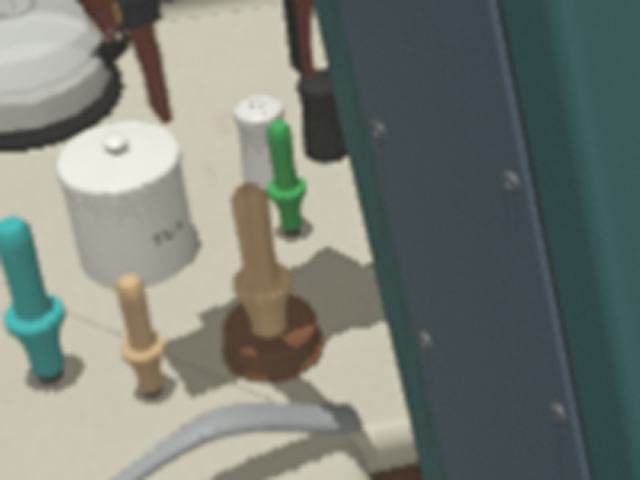

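The pestle stands upright in its stand (crop (265,280)), the gripper is clear above it, and the bystanders in view are in place.

```bash
python3 -c "
from plant import arm
print(arm.close_job())"
```

```text
the job is handed in; nothing more can be done
None
```

I found the bulge at about (0.462, 0.035) and pressed it flat to within about 0.15 mm by feel, put the pestle back upright in its stand, left the other things untouched, and handed the job in at about 38 s; no verdict was returned.

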